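# Put the racket bench's own tools back in the inlay caddy

### The job

Put this bench's three tools away in the black caddy, each in the cut-out made for it: the cork sanding block in the square one, the brass weight in the round one, and the chrome roller in the one with a slot, its handle lying out through the slot. Set each one down gently, flat on the yellow bottom and let go, and leave the neighbour's dark wooden block, grey iron weight and black rubber roller where they lie.

Things in the scene. Friction and masses are not known exactly. Their poses are not given: they have to be found in the camera images.
- cork_block_center (a point): The speckled light-brown cork sanding block, 58 x 58 mm and 36 mm high, lying flat at any yaw. This point is its centre, 18 mm above its underside; x and y are square to its sides, z is up. About 40 g.
- brass_weight_center (a point): The yellow brass bench weight, about 0.7 kg: body 56 mm across and 32 mm high, on it a neck and a 24 mm knob (straight from 45 to 55 mm above the underside), 58 mm high in all, upright. This point is on its axis half-way up, 29 mm above its underside; z is up.
- chrome_roller_center (a point): Hand roller, 0.35 kg: chrome barrel 34 mm across, turning between two flat fork arms: outer faces 56 mm apart in y, x -10 to 35 mm from the axle, 6 to 28 mm above the underside; cross plate to x 39, wooden handle 26 mm thick to x 120. Balances 10 mm handlewards of the axle. Point: mid-axle, 17 mm up; x along the handle (within 0.25 rad of world +x), z up.
- wood_block_center (a point): Look-alike, to be left alone: a dark wooden block, 58 x 58 mm and 36 mm high, lying flat at any yaw. This point is its centre, 18 mm above its underside; x and y are square to its sides, z is up.
- iron_weight_center (a point): Look-alike, to be left alone: a dark grey iron bench weight, body 56 mm across and 32 mm high, on it a neck and a 24 mm knob (straight from 45 to 55 mm above the underside), 58 mm high in all, upright. This point is on its axis half-way up, 29 mm above its underside; z is up.
- rubber_roller_center (a point): Look-alike, to be left alone: a hand roller with a matt black rubber barrel, else of the same shape and size as the chrome one. This point is mid-axle, 17 mm above the underside; x points along the handle (away from the robot, within 0.25 rad of world +x), z up.
- square_cutout_floor (a point): Blue inlay, 90 x 90 mm, with a 74 x 74 mm square cut-out in its middle, for the cork block, 6 mm deep: yellow bottom 6 mm, blue top 12 mm above the bench. It fills one of three places, 95 mm apart in a row, of the fixed black caddy; inlays swap places between starts. Point: centre of the bottom; x (away from the robot) and y square to the sides, z up.
- round_cutout_floor (a point): Blue inlay, 90 x 90 mm, in the same caddy, with a round cut-out 72 mm across in its middle, for the brass weight, 6 mm deep: yellow bottom 6 mm, blue top 12 mm above the bench. The caddy has rims 13 mm above the bench, none on its side away from the robot. Point: centre of the bottom; x away from the robot, z up.
- roller_cutout_floor (a point): Blue inlay in the caddy, 90 x 90 mm, with a 72 (x) by 74 mm cut-out for barrel and fork and a 38 mm wide slot for the handle, open through the edge away from the robot; the handle juts out there. Yellow bottom 6 mm, top 12 mm above the bench. Point: on the bottom under where the axle belongs, 11 mm from the cut-out's middle; x out along the slot, y along the axle, z up.
Mind the look-alikes: they are no part of the job. There is more than one size of the part that bears cork_block_center; the job needs the smallest. Of the things that look like the part that bears brass_weight_center, take the one that is farthest to the robot's right at the start.

How it is judged (in metres and radians):
At the end, for the whole second after the job is handed in: The cork block, the brass weight and the chrome roller each lie in their own cut-out: within 10 mm of its point in x and in y, their underside within 3 mm of its bottom in height, tilted less than 0.15 rad, the roller's handle out through the slot (within 0.25 rad of it), all at rest and released (x of cork_block_center in the frame of square_cutout_floor between -0.01 and 0.01 m and y of cork_block_center in the frame of square_cutout_floor between -0.01 and 0.01 m and z of cork_block_center in the frame of square_cutout_floor between 0.015 and 0.021 m and angle between each of cork_block_center, brass_weight_center, chrome_roller_center's own z axis and vertical below 0.15 rad and linear speed of each of cork_block, brass_weight, chrome_roller below 0.02 m/s and x of brass_weight_center in the frame of round_cutout_floor between -0.01 and 0.01 m and y of brass_weight_center in the frame of round_cutout_floor between -0.01 and 0.01 m and z of brass_weight_center in the frame of round_cutout_floor between 0.026 and 0.032 m and x of chrome_roller_center in the frame of roller_cutout_floor between -0.01 and 0.01 m and y of chrome_roller_center in the frame of roller_cutout_floor between -0.01 and 0.01 m and z of chrome_roller_center in the frame of roller_cutout_floor between 0.014 and 0.02 m and angle between the x axis of chrome_roller_center and the x axis of roller_cutout_floor, either way round below 0.25 rad); the robot touches nothing.
It fails at once if The dark wooden block has been moved by more than 15 mm (distance of wood_block_center from where it was at the start of the episode above 0.015 m).
It fails at once if The grey iron weight has been moved by more than 15 mm (distance of iron_weight_center from where it was at the start of the episode above 0.015 m).
It fails at once if The black rubber roller has been moved by more than 15 mm (distance of rubber_roller_center from where it was at the start of the episode above 0.015 m).
It fails at once if A tool was dropped or slammed into its cut-out (faster than 0.6 m/s within 40 mm of the bottom) ((horizontal distance between cork_block_center and square_cutout_floor below 0.03 m and z of cork_block_center in the frame of square_cutout_floor below 0.058 m and linear speed of cork_block above 0.6 m/s) or (horizontal distance between brass_weight_center and round_cutout_floor below 0.03 m and z of brass_weight_center in the frame of round_cutout_floor below 0.069 m and linear speed of brass_weight above 0.6 m/s) or (horizontal distance between chrome_roller_center and roller_cutout_floor below 0.03 m and z of chrome_roller_center in the frame of roller_cutout_floor below 0.057 m and linear speed of chrome_roller above 0.6 m/s)).
It also fails if it takes over 83 s, if anything falls off the work surface, if the arm or the gripper's body presses on something with over 40 N, if the wrist force passes 120 N, or if a joint passes its speed limit or range.

### The arm

A 6-joint arm with a two-finger parallel gripper is mounted at the origin on the work surface. World frame = base frame: x ahead of the robot, y to its left, z up, the work surface at z = 0. Lengths are in m, angles in degrees, forces in N, time in s.
With the tool pointing down it reaches from about 0.4 to 0.825 m from the base axis. Payload 7 kg.
Tool frame: the origin (TCP) lies midway between the tips of the shut fingers; the grasp point (between the pads) lies 19 mm behind it; z points along the fingers, y is the line along which they close (so a half turn about z gives the same grasp; the last joint's range is limited). The gripper opens to 88 mm and grips with 3 to 60 N. Pads are 19 mm wide; open, the fingers measure 130 mm over their backs; the gripper's body (78 mm by 193 mm) begins 47 mm behind the grasp point.
Start: joints at [85.033, 20.546, 0.682, 0, -70.136, -16.507], TCP at [0.247, 0.628, 0.227] pointing down, gripper open.
Joint ranges: [-176.03, 176.03], [-82.01, 121.73], [-58.28, 71.71], [-173.87, 95.51], [-174.79, -0.11], [-173.66, 173.66]. Speed limits (degrees/s): [136.94, 136.94, 172.46, 180, 180, 180].

### API

Orientations are given as a 3x3 rotation matrix whose columns are the frame's x, y, z axes.
In Python, from rig import robot gives the robot as it stands. Calls block until the motion is done:
- robot.goto(position, orientation): joint-space move of the TCP to a pose.
- robot.servo_line(position, ori=None, speed=0.15): straight line of the TCP; ori=None keeps the orientation; speed is the mean speed in m/s.
- robot.movej(angles): joint-space move.
- robot.move_gripper(opening): opening from 0.0 (shut) to 1.0 (fully open); the grip force is fixed at half the most; returns when the fingers have stopped.
- robot.dwell(seconds).
- robot.ik(position, orientation): joint angles nearest the present ones, or None.
- robot.grab_frame(name): name is "scene" or "top"; returns (picture, depth): 400x640x3 uint8, red, green, blue; 400x640 float32, m along the optical axis (not along the pixel's ray), 0 where there is no reading.
- robot.camera_info(name): a dict with "vfov" (degrees; the focal length in pixels is half the picture's height over the tangent of half this angle, whatever the lens; pixels are square), "cx", "cy" (the principal point, pixels), "view" (4x4, takes a point from world to camera coordinates). Camera axes: x right, y down, z forward; pixel columns grow to the right and rows downward; lengths in m; the calibration is good to about 2 mm. A picture is of the moment at which its call begins. camera_info takes no time and is no camera call.
A pose or a line that the arm cannot do raises robot.Unreachable and nothing moves.
- robot.job_done(): hands the job in; it is judged then, once.
Readings, each from a call of its own:
- robot.read_t(): time.
- robot.read_qpos(): joint angles.
- robot.read_qvel(): joint speeds.
- robot.read_effort(): joint torques, N m.
- robot.read_position(): TCP position.
- robot.read_tcp_rot(): TCP orientation.
- robot.read_force(): force on the tool from outside, world axes, zero at the start.
- robot.read_ft_torque(): the same for the moment, N m.
- robot.read_grip_width(): opening from 0.0 (shut) to 1.0 (fully open).
- robot.read_finger_force(): force on a finger pad.
Only numpy, scipy, OpenCV 4.12 (cv2) and the standard library are available. Lean on these libraries where they do the work, as an engineer would, in place of code of your own. Each camera call takes 0.05 s, during which the arm holds its last target. There are 200 camera calls.

## Working session

There is one attempt and no reset: what is moved stays moved. The work goes in short steps, each a Python script; the robot and the scene stay as the last script left them, time stands still between calls to the robot, and variables do not carry over. Pictures are saved under pics/ and viewed, at most 14 in all, crops included, and the job is handed in when it is done.

```bash
mkdir -p pics; ls; python3 - <<'E'
from rig import robot
import cv2,numpy as np
for n in("scene","top"):
    p,d=robot.grab_frame(n); np.savez(f"pics/{n}0.npz",p=p,d=d)
    cv2.imwrite(f"pics/{n}0.png",p[:,:,::-1]); i=robot.camera_info(n); print(n,{k:(np.round(v,3).tolist() if k=="view" else v) for k,v in i.items()},(d==0).mean())
E
```

```text
pics
scene {'vfov': 51.745420546209175, 'cx': 311.7207931828467, 'cy': 202.83752837370653, 'view': [[0.179, 0.984, 0.005, -0.116], [0.837, -0.15, -0.527, -0.495], [-0.517, 0.098, -0.85, 1.702], [0.0, 0.0, 0.0, 1.0]]} 0.00395703125
top {'vfov': 52.67768332006176, 'cx': 324.1610323495114, 'cy': 205.00093216305513, 'view': [[0.01, -1.0, -0.006, 0.018], [-0.995, -0.01, -0.1, 0.653], [0.1, 0.007, -0.995, 1.225], [0.0, 0.0, 0.0, 1.0]]} 0.00390625
```

View pics/top0.png

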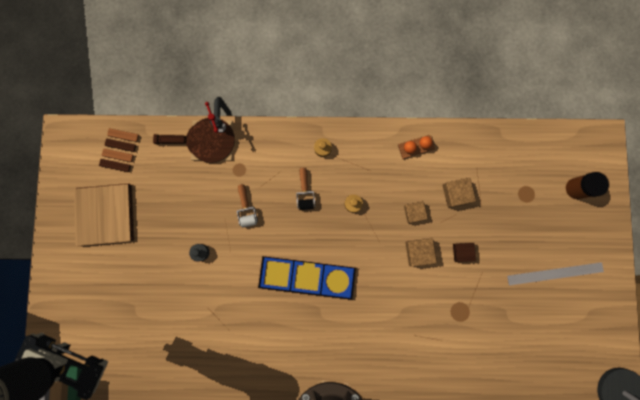

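View pics/scene0.png

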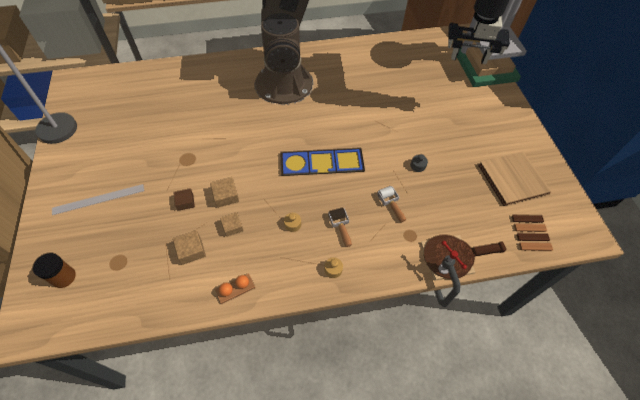

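Top view: cork-coloured blocks lie at (416,212), (422,252) and (460,193), and the wooden one at (464,252). Brass weights are at (355,204) and (323,148), with the iron one at (201,253). The chrome roller is at (247,210) and the rubber one at (306,195). The caddy runs square (277,273), roller (308,277), round (339,281).

My choices are the smallest cork block (416,212), the rightmost brass weight (355,204) and the chrome roller (247,210). Next I measure these and check a close crop.

```bash
cat > h.py <<'E'
import numpy as np,cv2
from rig import robot
def cloud(n,d):
    i=robot.camera_info(n); f=200/np.tan(np.radians(i["vfov"]/2))
    v,u=np.mgrid[:400,:640]
    c=np.stack([(u-i["cx"])*d/f,(v-i["cy"])*d/f,d],-1)
    V=np.array(i["view"]); w=(c-V[:3,3])@V[:3,:3]; w[d==0]=np.nan
    return w
E
python3 - <<'E'
from h import *
box={'cork':(416,212,14),'cork2':(422,252,20),'cork3':(460,193,20),'wood':(464,252,16),'brass':(355,204,15),'brass2':(323,148,15),'iron':(201,253,15),'chrome':(247,205,28),'rubber':(306,190,28),'caddy':(308,277,52)}
z=np.load("pics/top0.npz"); w=cloud("top",z["d"])
z2=np.load("pics/scene0.npz"); w2=cloud("scene",z2["d"])
print("bench z",np.nanmedian(w[300:330,150:250,2]) , np.nanmedian(w2[100:140,150:230,2]))
for k,(u,v,r) in box.items():
    q=w[v-r:v+r,u-r:u+r].reshape(-1,3); c=np.nanmedian(q[q[:,2]>.007],0)
    for nm,W in(("top",w),("scene",w2)):
        P=W.reshape(-1,3); R=r*.003
        m=(np.abs(P[:,:2]-c[:2]).max(1)<R*1.1)&(P[:,2]>.008); Q=P[m]
        if len(Q)<5: print(k,nm,'none');continue
        zt=np.percentile(Q[:,2],95); T=Q[Q[:,2]>zt-.008]
        f=lambda A:[np.round(x,4).tolist() if not np.isscalar(x) else round(x,1) for x in [tuple(1000*np.array(cv2.minAreaRect((A[:,:2]*1).astype(np.float32))[0])),tuple(1000*np.array(cv2.minAreaRect(A[:,:2].astype(np.float32))[1])),cv2.minAreaRect(A[:,:2].astype(np.float32))[2]]]
        print(k,nm,len(Q),'zt',round(zt,4),'all',f(Q),'top',f(T))
p=z["p"][125:305,180:500]
cv2.imwrite("pics/c0.png",cv2.resize(p[:,:,::-1],None,fx=2.5,fy=2.5,interpolation=cv2.INTER_CUBIC))
E
```

```text
bench z 0.001460428321431343 0.0004888963547176539
cork top 381 zt 0.0403 all [[627.5215, -262.3701], [69.1858, 59.279], 11.8] top [[633.1919, -261.6707], [57.5145, 58.2312], 11.4]
cork scene 360 zt 0.0399 all [[638.8185, -270.3872], [60.749, 74.5271], 11.7] top [[637.3172, -262.0791], [60.3393, 57.0451], 11.9]
cork2 top 718 zt 0.0529 all [[512.8136, -258.5852], [100.2923, 116.7125], 15.4] top [[509.1792, -274.9752], [76.9142, 76.5609], 8.1]
cork2 scene 600 zt 0.0522 all [[513.8041, -275.1047], [81.9611, 77.536], 8.2] top [[512.4677, -274.9605], [79.3241, 76.8313], 8.9]
cork3 top 723 zt 0.0526 all [[692.3831, -383.078], [77.8924, 106.0673], 12.1] top [[694.8326, -396.1162], [76.9323, 77.6513], 12.0]
cork3 scene 746 zt 0.0513 all [[699.7078, -396.7212], [81.2605, 77.7964], 12.0] top [[698.8795, -396.8967], [79.5672, 77.7964], 12.0]
wood top 405 zt 0.0401 all [[509.9085, -402.7133], [57.9587, 72.512], 1.9] top [[510.1964, -410.0367], [57.8443, 57.8709], 3.0]
wood scene 354 zt 0.0398 all [[513.9205, -402.3418], [62.186, 75.3451], 3.7] top [[513.4726, -411.2491], [59.5615, 58.2523], 4.9]
[... 858 characters left out ...]
[648.7231, 273.7824], [127.1465, 55.5493], 13.2]
chrome scene 396 zt 0.0343 all [[655.0704, 275.3832], [135.5342, 60.3009], 15.3] top [[657.1313, 271.835], [129.5889, 58.1357], 12.2]
rubber top 407 zt 0.036 all [[681.5852, 91.782], [163.5586, 106.036], 29.0] top [[697.2699, 85.7664], [119.293, 55.6114], 5.9]
rubber scene 414 zt 0.0341 all [[709.3778, 85.1413], [135.6169, 57.5451], 5.2] top [[707.6954, 86.981], [128.6445, 56.5377], 6.9]
caddy top 1796 zt 0.017 all [[429.9454, 69.0349], [345.9966, 318.7323], 89.2] top [[432.152, 94.6534], [351.8595, 250.7269], 77.7]
caddy scene 1027 zt 0.0162 all [[377.0027, 67.3822], [247.503, 326.254], 2.8] top [[375.955, 66.3303], [244.3188, 324.6479], 1.6]
```

View pics/c0.png

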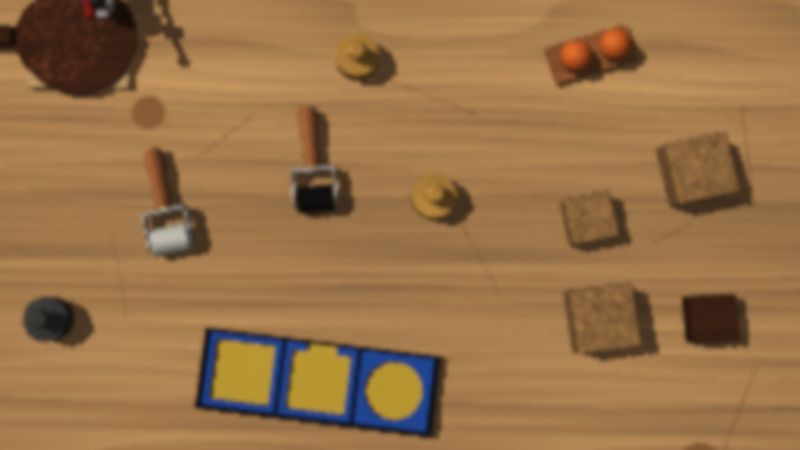

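The crop confirms the choice: the 58 mm cork block at crop (592,220), the rightmost brass weight at (437,197), and the chrome barrel at (168,235). The two cameras differ by about 5 mm. I'll measure the caddy by colour, then squeeze the brass knob both ways to calibrate the cameras against the arm.

```bash
cat >> h.py <<'E'
def plane(n,uv,z):
    i=robot.camera_info(n); f=200/np.tan(np.radians(i["vfov"]/2)); V=np.array(i["view"]);R=V[:3,:3];o=-R.T@V[:3,3]
    uv=np.atleast_2d(uv).astype(float)
    r=np.c_[(uv[:,0]-i["cx"])/f,(uv[:,1]-i["cy"])/f,np.ones(len(uv))]@R
    return (o+r*((z-o[2])/r[:,2])[:,None])[:,:2]
def rect(A):
    c,s,a=cv2.minAreaRect((np.asarray(A)*1000).astype(np.float32)); return np.round(c,1),np.round(s,1),round(a,2)
def down(yaw): # tool down, closing axis (tool y) at angle yaw+90 deg from world x
    c,s=np.cos(yaw),np.sin(yaw); return np.array([[c,s,0],[s,-c,0],[0,0,-1.]])
E
python3 - <<'E'
from h import *
for n,(u0,u1,v0,v1) in {"top":(250,365,250,305),"scene":(272,372,140,182)}.items():
    z=np.load(f"pics/{n}0.npz"); h=cv2.cvtColor(z["p"],cv2.COLOR_RGB2HSV)
    M=np.zeros(h.shape[:2],bool);M[v0:v1,u0:u1]=1
    blue=M&(h[...,0]>100)&(h[...,0]<130)&(h[...,1]>130)
    yel=M&(h[...,0]>18)&(h[...,0]<32)&(h[...,1]>150)
    v,u=np.nonzero(blue); print(n,"blue",rect(plane(n,np.c_[u,v],.012)))
    k,l,st,ce=cv2.connectedComponentsWithStats(yel.astype(np.uint8))
    for j in range(1,k):
        if st[j,4]>100:
            v,u=np.nonzero(l==j);P=plane(n,np.c_[u,v],.006);print(" yel",st[j,4],rect(P),np.round(P.mean(0)*1000,1),np.round(ce[j],1))
    w=cloud(n,z["d"]); print(" z of blue/yel",np.nanmedian(w[blue][:,2]),np.nanmedian(w[yel][:,2]))
    d=w[M&blue]; print(" depth blue rect",rect(d[:,:2]))
E
```

```text
top blue (array([427.7,  76.1]), array([286.2,  92.2]), 83.63)
 yel 487 (array([438.7, 171.1]), array([68.7, 68.6]), 83.56) [438.5 171.2] [276.5 273.4]
 yel 526 (array([435.1,  75.4]), array([68.2, 81.9]), 83.62) [431.2  75.8] [307.  276.1]
 yel 356 (array([417.2, -18.1]), array([61.5, 62.4]), 0.61) [417.7 -18.1] [337.  280.8]
 z of blue/yel 0.012412911301704842 0.006981376816032763
 depth blue rect (array([421.3,  76.9]), array([283.5,  93.8]), 80.99)
scene blue (array([431.9,  75.6]), array([278.9,  91.5]), 83.58)
 yel 271 (array([440.9, 171.6]), array([67.8, 63.4]), 79.89) [440.3 170.8] [348.1 159.9]
 yel 310 (array([437.2,  75.5]), array([68. , 81.9]), 83.94) [434.3  75.6] [321.8 162.3]
 yel 204 (array([418.6, -17.7]), array([61.3, 58.4]), 79.88) [418.9 -18.2] [295.3 162.5]
 z of blue/yel 0.012302838678088603 0.0061417042565062325
 depth blue rect (array([433. ,  76.2]), array([280.3,  93.2]), 83.59)
```

```bash
cat >> h.py <<'E'
YAW=np.radians(-6.4); XA=np.array([np.cos(YAW),np.sin(YAW)]); YA=np.array([-XA[1],XA[0]])
MID=np.array([.4298,.0757])
SQ,RD=MID+.095*YA,MID-.095*YA
SLOT=MID-.011*XA
def pick_ori(p,yaw):
    c=[(abs(q[5]),k) for k in(0,1) if (q:=robot.ik(p,down(yaw+k*np.pi))) is not None]
    return down(yaw+min(c)[1]*np.pi)
def rep(s): print(s,"t",round(robot.read_t(),2),"pos",np.round(robot.read_position(),4),"F",np.round(robot.read_force(),1),"w",round(robot.read_grip_width()*88,1),flush=True)
E
python3 - <<'E'
from h import *
x,y=.6615,-.0678
p=lambda z:[x,y,z]
R=pick_ori(p(.12),np.pi/2)   # closes along x
robot.goto(p(.12),R); rep("hover")
robot.servo_line(p(.034)); robot.move_gripper(0.0); rep("squeeze x")
robot.move_gripper(.55)
R=pick_ori(p(.034),0.)
robot.goto(p(.034),R); robot.move_gripper(0.0); rep("squeeze y")
robot.servo_line(p(.12),speed=.15); rep("lift")
R=pick_ori([*RD,.12],YAW)
robot.goto([*RD,.12],R); rep("over")
robot.servo_line([*RD,.055],speed=.12); robot.servo_line([*RD,.0405],speed=.03); rep("down")
E
```

```text
hover t 2.98 pos [ 0.6617 -0.0669  0.1202] F [-0.3 -0.1 -0. ] w 88.0
squeeze x t 4.75 pos [ 0.6624 -0.0677  0.0342] F [ 2.7 -0.3 -0.1] w 22.4
squeeze y t 7.38 pos [ 0.6616 -0.0675  0.034 ] F [0.4 2.3 0.4] w 22.2
lift t 8.11 pos [ 0.6603 -0.0678  0.1186] F [-0.4 -0.2 -6. ] w 22.5
over t 9.08 pos [ 0.4196 -0.0185  0.1202] F [ 0.6  1.2 -5.8] w 22.9
down t 10.41 pos [ 0.4192 -0.0187  0.0404] F [ 0.3  0.3 -5.3] w 22.6
```

```bash
python3 - <<'E'
from h import *
robot.servo_line([*RD,.0398],speed=.03); rep("down")
robot.move_gripper(.6); robot.servo_line([*RD,.13],speed=.2); rep("released")
R=pick_ori([.60,.27,.2],np.radians(13))
robot.goto([.60,.17,.2],R)
p=[.60,.27,.2]
for n in("scene","top"):
    im,d=robot.grab_frame(n); np.savez(f"pics/{n}1.npz",p=im,d=d); w=cloud(n,d)
    Q=w[(np.abs(w[...,0]-.42)<.05)&(np.abs(w[...,1]+.02)<.05)&(w[...,2]>.022)]
    T=Q[Q[:,2]>Q[:,2].max()-.009]
    print(n,np.round(np.percentile(Q[:,2],[50,98]),4),rect(T[:,:2]),len(T),"body",rect(Q[:,:2]))
    cv2.imwrite(f"pics/{n}1.png",im[:,:,::-1])
im=cv2.imread("pics/scene1.png")[120:260,240:440]; cv2.imwrite("pics/c1.png",cv2.resize(im,None,fx=4,fy=4,interpolation=cv2.INTER_CUBIC))
rep("end")
E
```

```text
down t 10.66 pos [ 0.4193 -0.0187  0.04  ] F [-2.6  1.7 -0.7] w 22.1
released t 11.99 pos [ 0.4191 -0.0187  0.1301] F [-0.1 -0.4  0.1] w 53.0
scene [0.0388 0.067 ] (array([422.3, -18.8]), array([19.6, 19.3]), 27.85) 26 body (array([422.8, -20.4]), array([53.8, 53.9]), 72.12)
top [0.0405 0.0679] (array([415.2, -18.2]), array([21.3, 17.7]), 37.63) 30 body (array([416.8, -18.8]), array([54.7, 51.9]), 0.46)
end t 13.14 pos [0.5991 0.1689 0.1997] F [ 0.7  0.1 -0.8] w 53.0
```

View pics/c1.png

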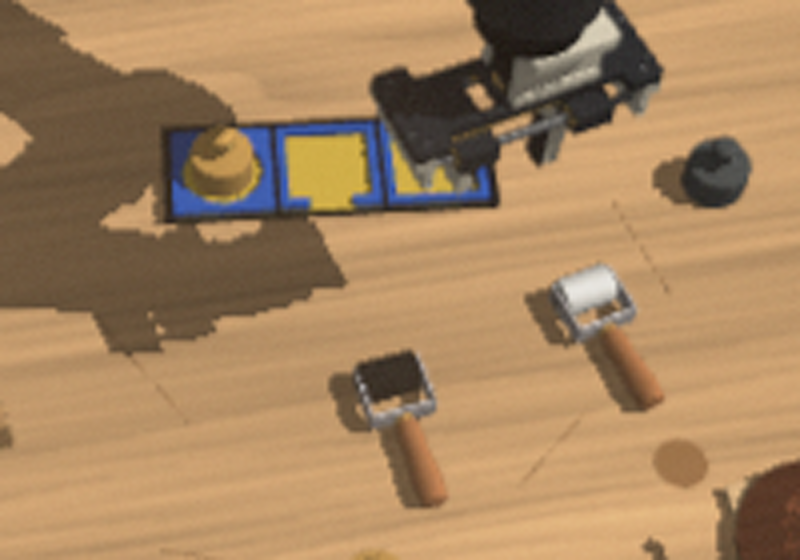

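View pics/top1.png

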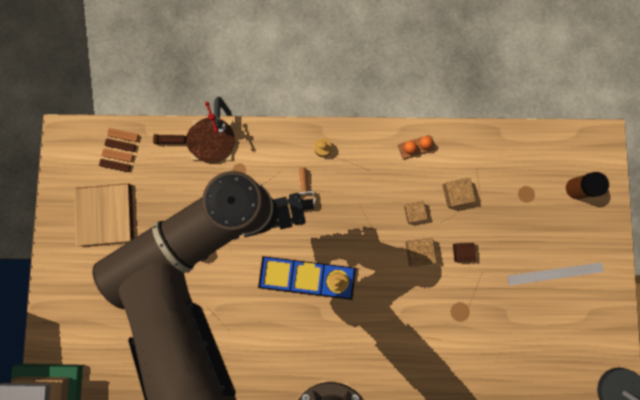

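The brass weight stands in the round cut-out (crop (222,160)). The camera readings bracket the commanded position, so averaging the two cameras is right. Next is the chrome roller.

```bash
python3 - <<'E'
from h import *
est=np.array([.6013,.2611]); E=[];A=[]
for n in("scene","top"):
    z=np.load(f"pics/{n}0.npz"); w=cloud(n,z["d"]); h=cv2.cvtColor(z["p"],cv2.COLOR_RGB2HSV)
    r=np.linalg.norm(w[...,:2]-est,axis=-1)
    m=(r<.035)&(h[...,1]<60)&(h[...,2]>120)
    v,u=np.nonzero(m); P=plane(n,np.c_[u,v],.03); print(n,m.sum(),rect(P),P.mean(0)); E.append(P.mean(0))
    hd=(np.linalg.norm(w[...,:2]-est,axis=-1)<.14)&(r>.045)&(w[...,2]>.018)&(w[...,0]>.62)&(h[...,1]>80)
    Q=w[hd][:,:2]; d=cv2.fitLine(Q.astype(np.float32),cv2.DIST_HUBER,0,.01,.01).ravel(); a=np.degrees(np.arctan(d[1]/d[0])); A.append(a); print(" handle yaw",a,hd.sum(), "axis offset at est",np.cross(d[:2],est-d[2:]))
ax=np.mean(E,0); print(ax)
if np.linalg.norm(ax-est)>.007: raise SystemExit("check")
ya=np.radians(np.mean(A)); x=np.array([np.cos(ya),np.sin(ya)])
ax=(ax+est)/2; g=ax+.012*x; print("axle",ax,"yaw",np.degrees(ya))
if not 9<np.degrees(ya)<16: raise SystemExit("yaw")
robot.move_gripper(1.0)
robot.goto([*g,.1],pick_ori([*g,.1],ya)); robot.servo_line([*g,.0085],speed=.12); rep("at")
robot.move_gripper(0); rep("grip")
robot.servo_line([*g,.03],speed=.08); rep("lift")
robot.servo_line([*g,.12]); rep("up")
for n in("scene",):
    im,d=robot.grab_frame(n); cv2.imwrite("pics/c2.png",cv2.resize(im[120:270,280:480,::-1],None,fx=4,fy=4))
E
```

```text
scene 134 (array([612.1, 262.6]), array([36.3, 52.9]), 14.22) [0.61228383 0.26266466]
 handle yaw 13.282042 113 axis offset at est 0.0019499974894127553
top 137 (array([603.8, 263.5]), array([27.4, 52.4]), 8.73) [0.60420841 0.26495921]
 handle yaw 14.307837 145 axis offset at est 0.0010965291232671766
[0.60824612 0.26381193]<stdin>:9: DeprecationWarning: Arrays of 2-dimensional vectors are deprecated. Use arrays of 3-dimensional vectors instead. (deprecated in NumPy 2.0)
check
```

```bash
ls pics
```

```text
c0.png
c1.png
scene0.npz
scene0.png
scene1.npz
scene1.png
top0.npz
top0.png
top1.npz
top1.png
```

```bash
python3 - <<'E'
from h import *
ax=np.array([.604,.2625]); ya=np.radians(13.5); x=np.array([np.cos(ya),np.sin(ya)]); g=ax+.012*x
robot.move_gripper(1.0)
robot.goto([*g,.1],pick_ori([*g,.1],ya)); robot.servo_line([*g,.0085],speed=.12); rep("at")
robot.move_gripper(0); rep("grip")
robot.servo_line([*g,.03],speed=.08); rep("lift")
robot.servo_line([*g,.11]); rep("up")
t=SLOT+.012*XA
robot.goto([*t,.11],pick_ori([*t,.11],YAW)); rep("over")
robot.servo_line([*t,.04],speed=.12); rep("low")
for n in("scene","top"):
    im,d=robot.grab_frame(n); np.savez(f"pics/{n}2.npz",p=im,d=d)
    if n=="scene": cv2.imwrite("pics/c2.png",cv2.resize(im[100:220,250:410,::-1],None,fx=5,fy=5,interpolation=cv2.INTER_CUBIC))
E
```

```text
at t 15.47 pos [0.6163 0.2655 0.0095] F [0.7 0.8 0.4] w 88.3
grip t 16.09 pos [0.6158 0.2654 0.0087] F [-0.2 -0.5  2.1] w 56.0
lift t 16.51 pos [0.6159 0.2656 0.0308] F [-0.8  0.3 -3.5] w 55.9
up t 17.19 pos [0.6149 0.265  0.1089] F [-0.3 -0.2 -3.8] w 56.1
over t 18.23 pos [0.4315 0.076  0.1102] F [ 0.2  0.7 -3.3] w 56.0
low t 18.96 pos [0.4314 0.076  0.0402] F [ 0.2 -0.7 -2.5] w 55.9
```

View pics/c2.png

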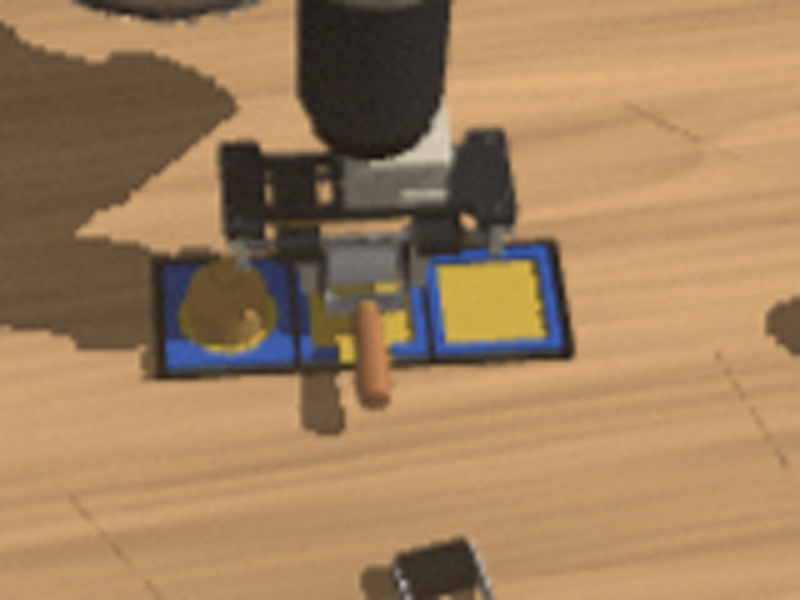

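The roller hangs level, with its handle at crop (372,355) pointing out over the slot. I'll check the axle's position from the handle tip.

```bash
python3 - <<'E'
from h import *
for n,b in(("scene",-.0033),("top",.004)):
    z=np.load(f"pics/{n}2.npz"); w=cloud(n,z["d"]); q=w[...,:2]+[b,0]-MID; a=q@XA; l=q@YA
    m=(a>.05)&(a<.13)&(np.abs(l)<.03)&(w[...,2]>.03)
    print(n,m.sum(),"tip",np.round(np.sort(a[m])[-6:],4),"lat",l[m].mean(),"z",np.percentile(w[m][:,2],[10,50,90]))
    h=cv2.cvtColor(z["p"],cv2.COLOR_RGB2HSV)
    m=(np.abs(a)<.05)&(np.abs(l)<.03)&(w[...,2]>.035)&(w[...,2]<.075)&(h[...,1]<70)&(h[...,2]>60)
    if m.sum(): print("  chrome",m.sum(),"a",np.percentile(a[m],[2,50,98]),"l",np.percentile(l[m],[2,98]),"zmax",np.percentile(w[m][:,2],90))
E
```

```text
scene 106 tip [0.1055 0.1059 0.106  0.1071 0.1089 0.1102] lat -0.0009934378374383123 z [0.04593916 0.05342924 0.05761643]
  chrome 168 a [-0.0141988   0.00177656  0.02895502] l [-0.02700544  0.02599488] zmax 0.0647828703660623
top 207 tip [0.1071 0.1079 0.1082 0.1086 0.109  0.1094] lat -0.0003452355328952568 z [0.04992139 0.05646917 0.42033264]
```

```bash
python3 - <<'E'
from h import *
t=SLOT+.012*XA
robot.servo_line([*t,.021],speed=.08); rep("near")
robot.servo_line([*t,.0148],speed=.025); rep("down")
for z in (.0143,.0138):
    if robot.read_force()[2]>-1.5: break
    robot.servo_line([*t,z],speed=.02); rep("step")
robot.move_gripper(.8); rep("open")
robot.servo_line([*t,.12],speed=.15); rep("up")
robot.goto([.62,-.14,.2],pick_ori([.62,-.14,.2],np.radians(12)))
for n in("scene","top"):
    im,d=robot.grab_frame(n); np.savez(f"pics/{n}3.npz",p=im,d=d)
    if n=="scene": cv2.imwrite("pics/c3.png",cv2.resize(im[120:270,240:440,::-1],None,fx=4,fy=4,interpolation=cv2.INTER_CUBIC))
for n,b in(("scene",-.0033),("top",.004)):
    z=np.load(f"pics/{n}3.npz"); w=cloud(n,z["d"]); q=w[...,:2]+[b,0]-MID; a=q@XA; l=q@YA
    m=(a>.05)&(a<.13)&(np.abs(l)<.03)&(w[...,2]>.018)
    print(n,m.sum(),"tip",np.round(np.sort(a[m])[-4:],4),"lat",l[m].mean(),"z",np.percentile(w[m][:,2],[50,90]))
    m=(np.abs(a+.011)<.008)&(np.abs(l)<.02); print(" barrel z",np.percentile(w[m][:,2],[50,95]))
rep("end")
E
```

```text
near t 19.44 pos [0.4308 0.0755 0.0212] F [ 0.2 -0.1 -3.5] w 56.2
down t 19.84 pos [0.4308 0.0756 0.0148] F [ 0.6  0.4 -2.7] w 55.8
step t 20.09 pos [0.431  0.0756 0.0146] F [-1.2 -1.4  1.9] w 55.9
open t 20.62 pos [0.4308 0.0756 0.0143] F [-0.5 -1.2 -1. ] w 70.0
up t 21.48 pos [0.4302 0.0753 0.1193] F [ 0.1 -0.2 -0.2] w 70.5
scene 764 tip [0.1297 0.1297 0.1298 0.1299] lat -0.0030879418739238563 z [0.65090606 0.66615228]
 barrel z [0.03830357 0.04311721]
top 1775 tip [0.1298 0.1299 0.1299 0.13  ] lat -0.0042259746449578115 z [0.66363247 0.68430256]
 barrel z [0.71093307 0.72226337]
end t 23.53 pos [ 0.6199 -0.1396  0.1999] F [-0.6 -0.6 -0.2] w 70.1
```

View pics/c3.png

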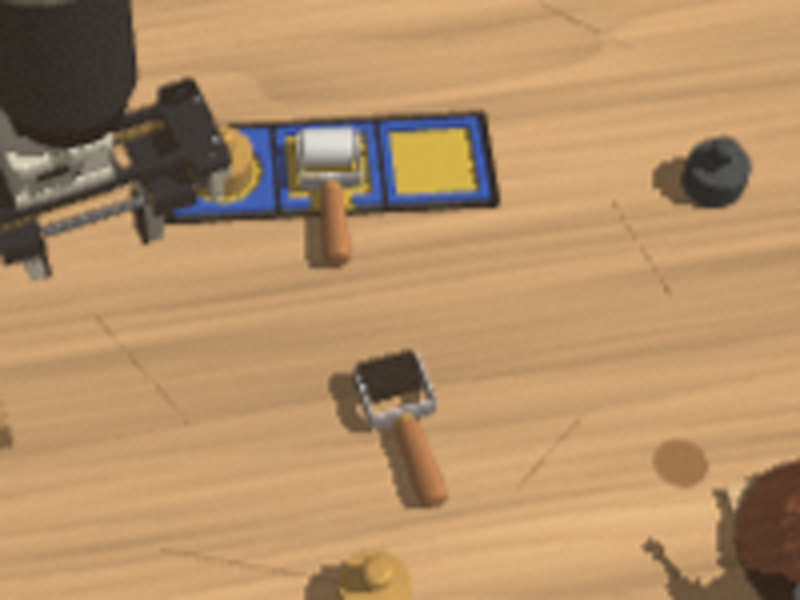

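The roller lies in its cut-out with its handle out through the slot (crop (335,215)). Now the cork block.

```bash
python3 - <<'E'
from h import *
g=np.array([.6353,-.2619]); ya=np.radians(11.6+90)
robot.move_gripper(1.0)
robot.goto([*g,.1],pick_ori([*g,.1],ya)); robot.servo_line([*g,.010],speed=.12); rep("at")
robot.move_gripper(0); rep("grip")
robot.servo_line([*g,.13]); rep("up")
robot.goto([*SQ,.13],pick_ori([*SQ,.13],YAW+np.pi/2)); rep("over")
robot.servo_line([*SQ,.024],speed=.1); robot.servo_line([*SQ,.0165],speed=.025); rep("down")
for z in (.016,.0155):
    if robot.read_force()[2]>1.5: break
    robot.servo_line([*SQ,z],speed=.02); rep("step")
robot.move_gripper(.85); rep("open")
robot.servo_line([*SQ,.13],speed=.15); rep("up")
robot.goto([.35,.5,.25],pick_ori([.35,.5,.25],np.pi/2))
for n,b in(("scene",-.0033),("top",.004)):
    im,d=robot.grab_frame(n); np.savez(f"pics/{n}4.npz",p=im,d=d)
    if n=="scene": cv2.imwrite("pics/c4.png",cv2.resize(im[130:210,260:400,::-1],None,fx=5,fy=5,interpolation=cv2.INTER_CUBIC))
    w=cloud(n,d); q=w[...,:2]+[b,0]-MID; a=q@XA; l=q@YA; Z=w[...,2]
    m=(np.abs(a)<.05)&(np.abs(l-.095)<.045)&(Z>.034)&(Z<.1); print(n,"cork",rect(np.c_[a[m],l[m]]),np.median(Z[m]))
    m=(a>.05)&(a<.13)&(np.abs(l)<.03)&(Z>.018); print(" roller tip",np.round(np.sort(a[m])[-4:],4),"lat",l[m].mean())
    m=(np.abs(a+.011)<.008)&(np.abs(l)<.02); print(" barrel z",np.percentile(Z[m],[50,95]))
    m=(np.abs(a)<.05)&(np.abs(l+.095)<.045)&(Z>.055); print(" brass",rect(np.c_[a[m],l[m]]),np.percentile(Z[m],95))
rep("end")
E
```

```text
at t 26.55 pos [ 0.6359 -0.262   0.0107] F [-0.2 -0.1  0.3] w 87.7
grip t 27.15 pos [ 0.6356 -0.2619  0.0104] F [-0.2  0.8  3. ] w 57.8
up t 28.1 pos [ 0.6345 -0.2617  0.1288] F [-0.3  0.1 -1.2] w 58.1
over t 29.83 pos [0.4408 0.1699 0.13  ] F [ 0.8  0.6 -0.6] w 58.0
down t 31.49 pos [0.4403 0.1701 0.0164] F [-0.9  0.3 -0.7] w 58.3
step t 31.74 pos [0.4404 0.1701 0.0163] F [-2.4 -0.2  4.8] w 58.1
open t 32.3 pos [0.4404 0.1701 0.016 ] F [0.1 0.6 0.1] w 74.8
up t 33.21 pos [0.4399 0.1697 0.1293] F [ 0.1 -0.2 -0.1] w 74.8
scene cork (array([-0.7, 93.8]), array([59.1, 61. ]), 87.23) 0.0408519874429564
 roller tip [0.1046 0.105  0.1052 0.107 ] lat -0.0017883864643726563
 barrel z [0.03856483 0.04359113]
 brass (array([ -0.4, -96.4]), array([17.5, 23.6]), 86.72) 0.06575092162446959
top cork (array([ 0.3, 94.6]), array([58.3, 58.2]), 0.13) 0.04294673798216804
 roller tip [0.1083 0.1086 0.109  0.1094] lat -0.0007840834070200462
 barrel z [0.03962751 0.04405701]
 brass (array([  2.4, -94.1]), array([20.9, 20.9]), 6.77) 0.06760852106826848
end t 34.67 pos [0.3506 0.4987 0.2496] F [ 0.2 -0.3  0.5] w 74.8
```

View pics/c4.png

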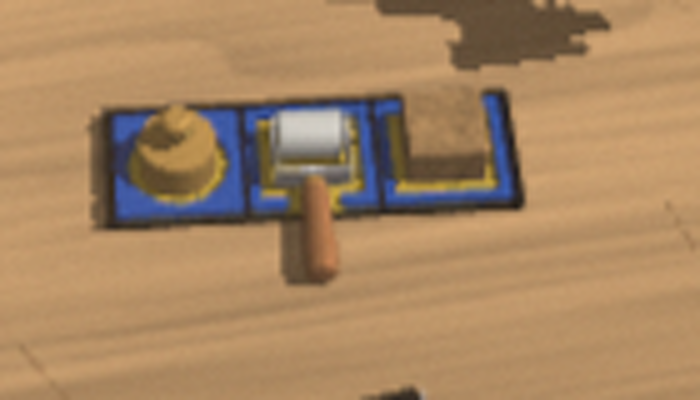

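All three tools sit in their own cut-outs: brass (175,150), roller (315,160), cork (445,135). Each measures within about 3 mm and lies flat, and the arm is clear.

```bash
python3 -c "
from rig import robot
print(robot.job_done())"
```

```text
the job is handed in; nothing more can be done
None
```

The cork block, brass weight and chrome roller are each lying flat and released in their own cut-outs, within about 3 mm by camera, and the job was handed in at about 35 s; the hand-in returned no verdict.

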